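Poke a stuck bush out of a bearing block on a push-out pin

ROBOT

A 6-joint arm with a two-finger parallel gripper is mounted at the origin on the work surface. World frame = base frame: x ahead of the robot, y to its left, z up, the work surface at z = 0. Lengths are in mm, angles in rad, forces in N, time in s.
With the tool pointing down it reaches from about 400 to 925 mm from the base axis. Payload 12.5 kg.
Tool frame: the origin (TCP) lies at the very end of the fingers, on their centre line; the grasp point (between the pads) lies 19 mm behind it; x points along the fingers, y is the direction in which the jaws open and shut, and the axes are right-handed (so a half turn about x gives the same grasp; the last joint's range is limited). The gripper opens to 95 mm and grips with 3 to 60 N. Pads are 20 mm wide; open, the fingers measure 119 mm over their backs; the gripper's body (75 mm by 180 mm) begins 59 mm behind the grasp point.
Start: joints at [-1.207, 0.491, 1.559, -0, 1.092, -0.106], TCP at [282.967, -557.294, 214.661] pointing down, gripper open.
Joint ranges: [-3.1, 3.1], [-0.84, 2.19], [0.05, 2.79], [-1.13, 4.28], [0.06, 2.93], [-2.69, 2.69]. Speed limits (rad/s): [2.22, 2.22, 2.79, 3.14, 3.14, 3.14].

INTERFACE

Orientations are given as [roll, pitch, yaw] about the fixed x, y, z axes, in that order (R = Rz(yaw) Ry(pitch) Rx(roll)).
In Python, from cell import env, optics, job gives the robot as it stands.
- The arm moves only by the shell command python3 -m handwheel 'ROWS' [OPENING]. ROWS is JSON, a list of rows, each an object with "travel": the shift along the world's x, y, z in mm, a list of three; "roll": the turn about the world's z in degrees. In form: [{"travel": [dx, dy, dz], "roll": roll}, ...]. A call has 1 to 8 rows; each row is the pose to reach, as a shift and turn from the pose commanded when the call began; what a row does not reach only later rows make up. A row lasts 1/10 s, in which the tool goes at most 50 mm and 8.59 degrees, less where a joint would pass 70% of its speed; a pose out of reach is approached as far as the arm can. A call with a gripper value outside its range is refused whole. OPENING is the closure, from -1 (fully open) to 1 (shut), set as the call begins (- or left out, the last holds). The fingers move at their own pace and stop on an object; the grip force is fixed at half the most. Time passes only in rows, so rows that repeat a pose let the fingers close. It gives the time, the measured TCP pose, the force and the opening at its end, in the units of the state.
- env.state(): the state, without advancing time (a new reading comes with each control period).
- optics.read_camera(name): name is "side" or "top"; returns the picture (384x512x3 uint8, red, green, blue); there is no depth.
- optics.camera_params(name): a dict with "fx", "fy", "cx", "cy" (pixels), "world_from_camera" (4x4, takes a point from camera to world coordinates). Camera axes: x right, y up, looking along -z (the intrinsics and any distortion apply to the point x, -y, -z); pixel columns grow to the right and rows downward; lengths in mm; the calibration is good to about 2 mm. A picture is of the moment at which its call begins. camera_params takes no time and is no camera call.
- job.job_done(): hands the job in, once; it reports no verdict.
The state is a dict: "t": time; "joints": joint angles; "qvel": joint speeds; "tau": joint torques, N m; "eef_pos": TCP position; "tcp_rot": TCP orientation; "ft_force": force on the tool from outside, world axes, zero at the start; "moment": the same for the moment, N m; "opening": opening from 0.0 (shut) to 1.0 (fully open).
Only numpy, scipy, OpenCV 4.12 (cv2) and the standard library are available. Lean on these libraries where they do the work, as an engineer would, in place of code of your own. Each camera call takes 0.05 s, during which the arm holds its last target.

TASK

A steel bush is stuck flush in the bearing block. Feel for the stand's upright pin with the access hole under the block, then press the block gently down over the pin, never bearing hard on the stand, until the block sits flat on the stand's plate and the bush has been poked up. Leave the block there, lift the bush out and stand it upright in the shallow tray, set down and not dropped; leave the screwdriver, jar and wrench alone.

Things in the scene. Friction and masses are not known exactly. Their poses are not given: they have to be found in the camera images.
- block_center (a point): Aluminium bearing block, loose, 0.3 to 0.5 kg, on the table at the start. Foot 100 (x) x 50 (y) x 10 mm high; on its middle a body 60 (x) x 50 (y) mm rises to 34 mm in all, so its plain sides 50 mm apart across y suit a grip. This point is on its axis half-way up, 17 mm above its underside; x along the foot, z up. It ends on the stand.
- access_hole (a point): Centre of the round access hole's mouth in the block's underside, on the block's axis (hidden from above): 10.5 mm wide, edge just broken, through the 10 mm floor. Above it, on the same axis, the recess that holds the bush: 25 mm wide, 24 mm deep, open at the block's top. Axes as the block's.
- bush_center (a point): Steel bush, loose, plain cylinder 24 mm in diameter, 24 mm high, 70 g, in the block's recess, its top flush with the block's top. This point is its centre, 12 mm above its underside; z its axis, up. Two spring clips low in the recess grip it: 5 to 15 N push it up, and it is free once risen 8 mm. Its bore is too small for the pin, which pushes on the bush.
- stand_plate (a point): Push-out stand, fixed: steel plate 120 x 120 x 12 mm. This point is the centre of its top face, 12 mm above the table. One rigid upright pin, 8 mm in diameter, rises 26 mm above the plate, its end flat, edge just broken. The pin stands 4 to 7 mm off this point, in any direction, not measured. Bearing hard means over 45 N on the stand.
- tray_floor (a point): The shallow aluminium tray, fixed to the table, open, 140 x 140 mm outside, walls 3 mm thick and 20 mm high. This point is the centre of its inner floor, 3 mm above the table.
- screwdriver: A loose screwdriver lying on the table beyond the work; bystander. Origin under its middle.
- jar: A loose closed glass jar, 60 mm wide and 85 mm high, beyond the work; bystander. Origin under its centre.
- wrench: A loose wrench lying on the table beyond the work; bystander. Origin under its middle.

How it is judged:
By the outcome, as a careful person would: the job done as asked, in the order asked, and still so for the second after the job is handed in, with the robot touching nothing.
It also fails if it takes over 72 s, if anything falls off the work surface, if the arm or the gripper's body presses on something with over 40 N, if the wrist force passes 120 N, or if a joint passes its speed limit or range.

## Working session

There is one attempt and no reset: what is moved stays moved. The work goes in short steps, Python scripts to look and compute and a shell command to move; the robot and the scene stay as the last step left them, time stands still between calls to the robot, and variables do not carry over. Pictures are saved under pics/ and viewed, and the job is handed in when it is done.

```bash
ls; mkdir -p pics; python3 - <<'E'
from cell import env, optics, job
import cv2
print(env.state())
for n in ("top","side"):
    im=optics.read_camera(n); cv2.imwrite(f"pics/{n}0.png",im[:,:,::-1])
    print(n,optics.camera_params(n))
E
```

```text
pics
{'t': 0.0, 'joints': array([-1.20658157e+00,  4.91569133e-01,  1.55946575e+00, -5.19832692e-06,
        1.09172278e+00, -1.05586447e-01]), 'qvel': array([ 6.97509037e-05, -3.08402748e-04, -4.76439966e-05, -2.33588286e-04,
       -7.04475995e-04, -3.53448642e-04]), 'tau': array([ 4.03074046e-04, -6.12646294e+01, -2.58176529e+01,  6.92437193e-02,
        4.81948780e-02, -1.60191526e-04]), 'eef_pos': array([ 282.87732217, -557.03020097,  214.05019702]), 'tcp_rot': array([-1.67242548,  1.56963131,  1.93897078]), 'ft_force': array([0.60201229, 0.5986168 , 0.46138173]), 'moment': array([ 0.00804811, -0.00551   ,  0.03063177]), 'opening': 0.9991971315840323}
top {'fx': 441.7333907281062, 'fy': 441.7333907281062, 'cx': 255.55460107425287, 'cy': 190.31760956621923, 'world_from_camera': array([[ 2.00041961e-02,  9.96841747e-01, -7.68528636e-02,
         5.63479353e+02],
       [-9.99799798e-01,  1.99109884e-02, -1.97893310e-03,
         1.66807140e+01],
       [-4.42466651e-04,  7.68770645e-02,  9.97040481e-01,
         1.02795541e+03],
       [ 0.00000000e+00,  0.00000000e+00,  0.00000000e+00,
         1.00000000e+00]])}
side {'fx': 405.7008507238907, 'fy': 405.7008507238907, 'cx': 256.9314504834561, 'cy': 185.8805579961434, 'world_from_camera': array([[-6.33965065e-01,  5.95264448e-01, -4.93708957e-01,
         2.60723279e+02],
       [-7.73117487e-01, -4.71773674e-01,  4.23932721e-01,
         3.31412963e+02],
       [ 1.94331888e-02,  6.50453563e-01,  7.59297382e-01,
         6.26471520e+02],
       [ 0.00000000e+00,  0.00000000e+00,  0.00000000e+00,
         1.00000000e+00]])}
```

View pics/top0.png

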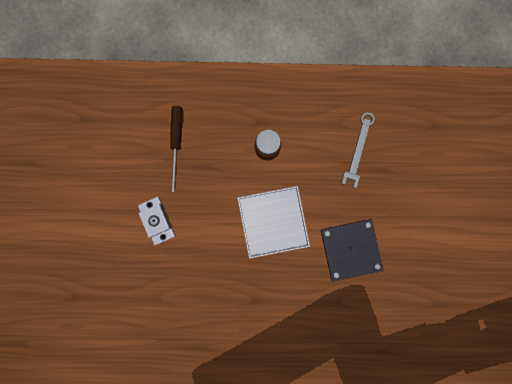

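View pics/side0.png

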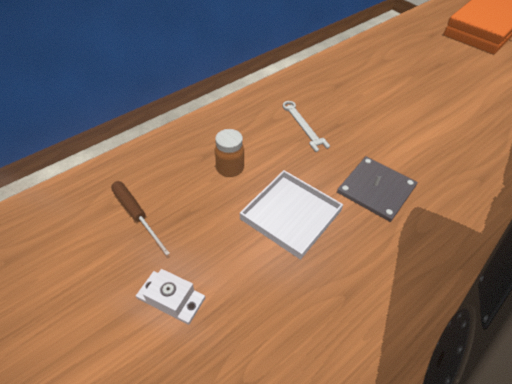

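The top view shows the block at about (154,221), the tray at (274,222) and the stand at (352,250). The bystanders are farther out. I'll zoom in on these next.

```bash
cat > h.py <<'E'
import numpy as np, cv2
from cell import env, optics, job
def ray(n,uv):
    p=optics.camera_params(n);T=p["world_from_camera"]
    d=np.array([(uv[0]-p["cx"])/p["fx"],-(uv[1]-p["cy"])/p["fy"],-1.])
    return T[:3,3],T[:3,:3]@d
def onz(n,uv,z):
    o,d=ray(n,uv); return o+d*(z-o[2])/d[2]
def proj(n,P):
    p=optics.camera_params(n);T=p["world_from_camera"]
    c=T[:3,:3].T@(np.asarray(P,float)-T[:3,3])
    return np.array([p["cx"]+p["fx"]*c[0]/-c[2],p["cy"]-p["fy"]*c[1]/-c[2]])
def tri(a,b):
    (o1,d1),(o2,d2)=ray("top",a),ray("side",b)
    A=np.c_[d1,-d2]; s=np.linalg.lstsq(A,o2-o1,rcond=None)[0]
    p,q=o1+s[0]*d1,o2+s[1]*d2
    return (p+q)/2,np.linalg.norm(p-q)
def crop(im,c,r,k,fn):
    x,y=c; s=im[y-r[1]:y+r[1],x-r[0]:x+r[0]]
    cv2.imwrite(fn,cv2.resize(s,None,fx=k,fy=k,interpolation=cv2.INTER_CUBIC))
E
python3 - <<'E'
import cv2,numpy as np
from h import crop
t=cv2.imread("pics/top0.png");s=cv2.imread("pics/side0.png")
def c(im,x,y,r,k): return cv2.resize(im[y-r:y+r,x-r:x+r],(400,300) if 0 else (300,300),interpolation=cv2.INTER_CUBIC)
o=np.vstack([np.hstack([c(t,154,221,30,0),c(t,352,250,40,0)]),np.hstack([c(s,170,295,40,0),c(s,377,187,45,0)])])
cv2.imwrite("pics/z0.png",o)
E
```

```text
(no output)
```

View pics/z0.png

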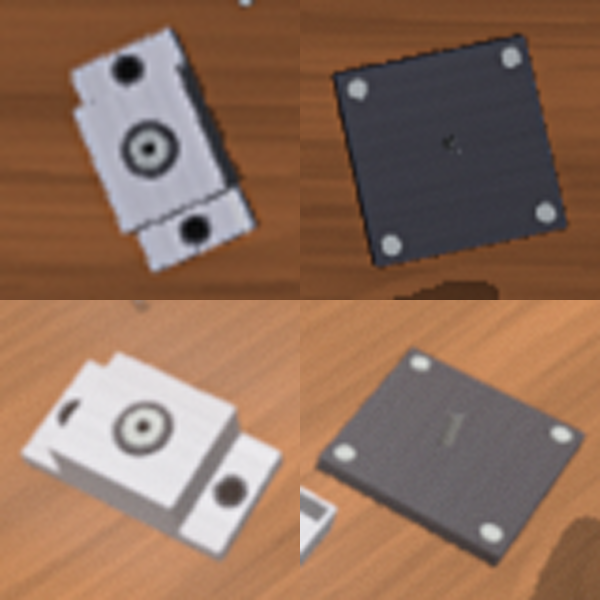

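The crops show the block's bush ring, its two foot holes, the stand's four bolts and a faint pin. I'll measure all of these, plus the tray.

```bash
python3 - <<'E'
from h import *
np.set_printoptions(precision=1,suppress=True)
t=cv2.imread("pics/top0.png");s=cv2.imread("pics/side0.png")
def z(x,y,c,r,k): return np.array([c[0]-r+(x+.5)/k-.5,c[1]-r+(y+.5)/k-.5])
def T1(x,y): return z(x,y,(154,221),30,5)
def T2(x,y): return z(x,y,(352,250),40,3.75)
def S1(x,y): return z(x,y-300,(170,295),40,3.75)
def S2(x,y): return z(x-300,y-300,(377,187),45,300/90)
b=T1(149,149);bs=S1(143,427)
print("bush top",onz("top",b,34),"side",onz("side",bs,34),tri(b,bs))
h1,h2=onz("top",T1(127,68),10),onz("top",T1(195,229),10)
print("holes",h1,h2,(h1+h2)/2,np.degrees(np.arctan2(*(h1-h2)[1::-1])))
g1,g2=onz("side",S1(68,412),10),onz("side",S1(230,491),10)
print("holes side",g1,g2,(g1+g2)/2,np.degrees(np.arctan2(*(g1-g2)[1::-1])))
B=[onz("top",T2(x-300,y),12) for x,y in [(357,89),(511,57),(545,212),(391,245)]]
print("bolts",np.array(B),np.mean(B,0))
C=[onz("side",S2(x,y),12) for x,y in [(420,363),(561,434),(491,532),(345,453)]]
print("bolts s",np.array(C),np.mean(C,0))
print("pin top-view @38",onz("top",T2(147,140),38), "base",onz("side",S2(447,443),12),"tip",onz("side",S2(457,416),38))
# tray
m=cv2.inRange(cv2.cvtColor(t,cv2.COLOR_BGR2HSV),(0,0,110),(180,60,255))
for c in cv2.findContours(m,cv2.RETR_EXTERNAL,cv2.CHAIN_APPROX_SIMPLE)[0]:
    if cv2.contourArea(c)>800:
        r=cv2.minAreaRect(c)
        if r[0][1]>100: 
            q=[onz("top",p,20) for p in cv2.boxPoints(r)]; print("tray?",r,np.array(q),np.mean(q,0),np.linalg.norm(q[0]-q[1]),np.linalg.norm(q[2]-q[1]))
# pinhole contrast crops
o=np.hstack([cv2.resize(t[235:265,337:367],(390,390),interpolation=cv2.INTER_NEAREST),cv2.resize(s[170:200,362:392],(390,390),interpolation=cv2.INTER_NEAREST)])
o=cv2.convertScaleAbs(o,alpha=2.5,beta=-60)
cv2.imwrite("pics/pin0.png",o)
E
```

```text
bush top [567.8 246.6  34. ] side [568.7 245.4  34. ] (array([567.7, 245.9,  36.3]), np.float64(0.39469312257074385))
holes [604.9 263.7  10. ] [531.7 229.7  10. ] [568.3 246.7  10. ] 24.93019140935232
holes side [607.9 263.8  10. ] [532.8 228.7  10. ] [570.3 246.2  10. ] 25.05206895601135
bolts [[ 546.2 -146.4   12. ]
 [ 567.6 -240.4   12. ]
 [ 474.2 -261.1   12. ]
 [ 452.5 -167.8   12. ]] [ 510.1 -203.9   12. ]
bolts s [[ 569.  -240.8   12. ]
 [ 475.4 -262.2   12. ]
 [ 454.4 -168.8   12. ]
 [ 547.3 -147.1   12. ]] [ 511.5 -204.7   12. ]
pin top-view @38 [ 517.6 -195.9   38. ] base [ 514.2 -201.6   12. ] tip [ 513.5 -200.2   38. ]
tray? ((154.73036193847656, 221.11441040039062), (43.908958435058594, 24.632535934448242), 67.01129150390625) [[600.4 293.5  20. ]
 [623.5 242.6  20. ]
 [532.3 200.2  20. ]
 [509.6 250.9  20. ]] [566.5 246.8  20. ] 55.90502331717519 100.48422623443106
tray? ((273.0289001464844, 221.59219360351562), (62.190425872802734, 61.998409271240234), 78.92979431152344) [[ 624.9   61.6   20. ]
 [ 655.   -77.1   20. ]
 [ 516.7 -105.9   20. ]
 [ 487.2   31.4   20. ]] [571.  -22.5  20. ] 141.9348432926307 141.28410095314695
```

View pics/pin0.png

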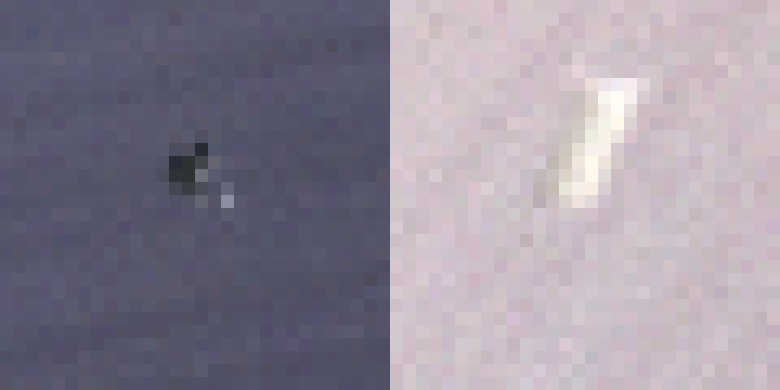

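```bash
python3 - <<'E'
from h import *
np.set_printoptions(precision=1,suppress=True)
print(onz("side",(379.5,177.2),38), onz("side",(377.,184.5),12))
for p in [(513.5,-200,38),(513.5,-200,12),(509.5,-204,38)]: print(p,proj("top",p),proj("side",p))
print(env.state()["eef_pos"])
from scipy.spatial.transform import Rotation as R
print(R.from_euler("xyz",env.state()["tcp_rot"]).as_matrix())
E
```

```text
[ 511.3 -199.8   38. ] [ 512.7 -203.7   12. ]
(513.5, -200, 38) [352.7 248.9] [378.7 176.5]
(513.5, -200, 12) [350.2 248.2] [375.5 185.1]
(509.5, -204, 38) [354.5 250.7] [381.6 176.8]
[ 282.9 -557.1  214.1]
[[-0.   0.5 -0.9]
 [ 0.  -0.9 -0.5]
 [-1.  -0.  -0. ]]
```

```bash
cat >> h.py <<'E'
from scipy.spatial.transform import Rotation as R
def st():
    s=env.state(); M=R.from_euler("xyz",s["tcp_rot"]).as_matrix()
    print("t %.2f"%s["t"],"tcp",np.round(s["eef_pos"],2),"jaw",np.round(np.degrees(np.arctan2(M[1,1],M[0,1])),2),"F",np.round(s["ft_force"],2),"M",np.round(s["moment"],3),"op %.3f"%s["opening"],"down",np.round(M[:,0],3))
E
python3 -c "
from h import *
st()"
python3 -m handwheel '[{"travel":[100,250,0],"roll":0},{"travel":[100,250,0],"roll":0},{"travel":[100,250,0],"roll":0},{"travel":[100,250,0],"roll":0},{"travel":[190,500,0],"roll":0},{"travel":[190,500,0],"roll":0},{"travel":[190,500,0],"roll":0},{"travel":[190,500,0],"roll":0}]' -1; python3 -c "
from h import *
st()"
```

```text
t 0.10 tcp [ 282.88 -557.09  214.14] jaw -63.08 F [-0.76 -0.33 -0.07] M [ 0.008 -0.005  0.015] op 1.001 down [-0.     0.001 -1.   ]
t: 0.9
eef_pos: [426.5, -182.0, 214.6]
tcp_rot: [-0.168, 1.571, -2.84]
ft_force: [0.5, -1.2, -0.3]
opening: 1.001
t 0.90 tcp [ 426.52 -181.96  214.62] jaw -63.1 F [ 0.54 -1.18 -0.33] M [-0.018 -0.052 -0.024] op 1.001 down [-0. -0. -1.]
```

```bash

python3 -m handwheel '[{"travel":[142,428.3,0],"roll":-2},{"travel":[142,428.3,0],"roll":-2},{"travel":[142,428.3,0],"roll":-2},{"travel":[142,428.3,0],"roll":-2},{"travel":[142,428.3,0],"roll":-2},{"travel":[142,428.3,0],"roll":-2},{"travel":[142,428.3,0],"roll":-2},{"travel":[142,428.3,0],"roll":-2}]' -1; 
python3 -m handwheel '[{"travel":[28,77,-60],"roll":0},{"travel":[28,77,-60],"roll":0},{"travel":[28,77,-60],"roll":0}]' -1; python3 -c "
from h import *
st()"
```

```text
t: 1.7
eef_pos: [552.4, 198.0, 214.5]
tcp_rot: [0.29, 1.57, -2.417]
ft_force: [1.2, -0.6, -0.1]
opening: 1.003
t: 2.0
eef_pos: [579.2, 276.0, 149.8]
tcp_rot: [-0.155, 1.565, -2.858]
ft_force: [-0.4, -1.0, -0.4]
opening: 1.002
t 2.00 tcp [579.21 275.96 149.84] jaw -64.9 F [-0.37 -0.99 -0.37] M [-0.043  0.014 -0.007] op 1.002 down [-0.006 -0.002 -1.   ]
```

```bash

python3 -m handwheel '[{"travel":[0,0,0],"roll":0},{"travel":[0,0,0],"roll":0}]' -1; python3 -c "
from h import *
st()"
```

```text
t: 2.2
eef_pos: [580.3, 272.1, 155.3]
tcp_rot: [2.612, 1.57, -0.095]
ft_force: [-0.4, -0.6, 0.3]
opening: 1.0
t 2.20 tcp [580.27 272.05 155.34] jaw -65.11 F [-0.4  -0.58  0.32] M [0.008 0.001 0.005] op 1.000 down [ 0.001 -0.    -1.   ]
```

```bash

python3 -m handwheel '[{"travel":[-11.8,-25.7,-30],"roll":0},{"travel":[-11.8,-25.7,-65],"roll":0},{"travel":[-11.8,-25.7,-65],"roll":0},{"travel":[-11.8,-25.7,-65],"roll":0}]' -1; python3 -c "
from h import *
t=optics.read_camera('top')[:,:,::-1];s=optics.read_camera('side')[:,:,::-1]
cv2.imwrite('pics/a1.png',np.hstack([cv2.resize(t[171:271,104:204],(400,400),interpolation=cv2.INTER_CUBIC),cv2.resize(s[235:335,120:220],(400,400),interpolation=cv2.INTER_CUBIC)]))
st()"
```

```text
t: 2.6
eef_pos: [569.1, 246.5, 91.2]
tcp_rot: [2.906, 1.57, 0.198]
ft_force: [0.9, 0.2, 0.0]
opening: 0.999
t 2.70 tcp [569.55 247.17  91.93] jaw -65.1 F [-0.13  0.71 -0.47] M [-0.003  0.013  0.048] op 1.003 down [ 0.003  0.001 -1.   ]
```

View pics/a1.png

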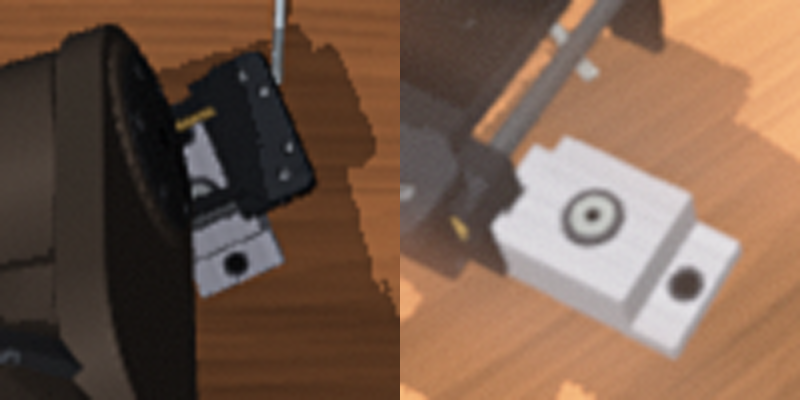

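Both views show the open fingers straddling the block, with the jaw axis across it. I'm descending to grip it.

```bash

python3 -m handwheel '[{"travel":[-1,-0.7,-40],"roll":0},{"travel":[-1,-0.7,-60],"roll":0},{"travel":[-1,-0.7,-75],"roll":0},{"travel":[-1,-0.7,-82],"roll":0},{"travel":[-1,-0.7,-86],"roll":0},{"travel":[-1,-0.7,-86],"roll":0},{"travel":[-1,-0.7,-86],"roll":0}]' -1; 
python3 -m handwheel '[{"travel":[0,0,0],"roll":0},{"travel":[0,0,0],"roll":0},{"travel":[0,0,0],"roll":0},{"travel":[0,0,0],"roll":0},{"travel":[0,0,0],"roll":0},{"travel":[0,0,0],"roll":0},{"travel":[0,0,0],"roll":0},{"travel":[0,0,0],"roll":0}]' 1; python3 -c "
from h import *
st()"
```

```text
t: 3.4
eef_pos: [567.9, 246.5, 4.5]
tcp_rot: [2.947, 1.57, 0.24]
ft_force: [0.5, 0.5, -0.4]
opening: 0.998
t: 4.2
eef_pos: [567.5, 246.2, 3.7]
tcp_rot: [1.89, 1.571, -0.817]
ft_force: [0.7, -1.5, 0.5]
opening: 0.528
t 4.20 tcp [567.52 246.23   3.67] jaw -65.08 F [ 0.66 -1.46  0.53] M [-0.27  -0.084  0.016] op 0.528 down [ 0. -0. -1.]
```

Gripped: the opening of 0.528 corresponds to 50 mm. Lifting.

```bash

python3 -m handwheel '[{"travel":[0,0,5],"roll":0},{"travel":[0,0,20],"roll":0},{"travel":[0,0,45],"roll":0},{"travel":[0,0,65],"roll":0},{"travel":[0,-15,75],"roll":0},{"travel":[-5,-40,80],"roll":0},{"travel":[-10,-75,80],"roll":-3},{"travel":[-15,-115,80],"roll":-6}]'; 
python3 -m handwheel '[{"travel":[-5,-40,0],"roll":-3},{"travel":[-10,-80,0],"roll":-6},{"travel":[-15,-120,0],"roll":-6},{"travel":[-20,-160,0],"roll":-6},{"travel":[-25,-200,0],"roll":-6},{"travel":[-30,-235,0],"roll":-6},{"travel":[-35,-265,0],"roll":-6},{"travel":[-38,-290,0],"roll":-6}]'; 
python3 -m handwheel '[{"travel":[-1,-20,0],"roll":0},{"travel":[-2,-35,0],"roll":0},{"travel":[-2.5,-41,0],"roll":0},{"travel":[-2.5,-41,0],"roll":0},{"travel":[-2.5,-41,0],"roll":0}]'; 
python3 -c "
from h import *
st()"
```

```text
t: 5.0
eef_pos: [551.7, 130.2, 84.2]
tcp_rot: [2.398, 1.571, -0.414]
ft_force: [0.1, -0.0, -5.8]
opening: 0.525
t: 5.8
eef_pos: [513.3, -160.7, 84.0]
tcp_rot: [-0.127, 1.57, -3.044]
ft_force: [-0.2, 0.2, -6.6]
opening: 0.523
t: 6.3
eef_pos: [511.8, -199.0, 83.7]
tcp_rot: [-0.818, 1.57, 2.549]
ft_force: [-0.4, 0.2, -5.8]
opening: 0.526
t 6.30 tcp [ 511.77 -198.97   83.66] jaw -77.06 F [-0.45  0.25 -5.82] M [ 0.029 -0.033  0.025] op 0.526 down [-0.  0. -1.]
```

```bash
python3 -c "
from h import *
t=optics.read_camera('top')[:,:,::-1];s=optics.read_camera('side')[:,:,::-1]
cv2.imwrite('pics/t2.png',t);cv2.imwrite('pics/s2.png',s)
cv2.imwrite('pics/a2.png',np.hstack([cv2.resize(t[200:300,302:402],(400,400),interpolation=cv2.INTER_CUBIC),cv2.resize(s[110:210,327:427],(400,400),interpolation=cv2.INTER_CUBIC)]))
print(proj('top',(511.8,-199,114)),proj('side',(511.8,-199,114)))"
```

```text
[360.28642778 251.72845429] [389.39411828 149.40117959]
```

View pics/a2.png

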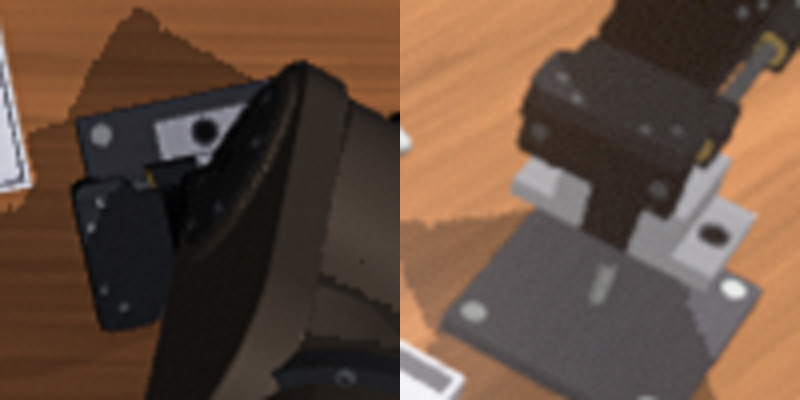

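```bash
python3 - <<'E'
from h import *
np.set_printoptions(precision=2,suppress=True)
a=(302+205.5/4-.5,200+131.5/4-.5); b=(327+313.5/4-.5,110+235.5/4-.5)
A=onz("top",a,90);B=onz("side",b,90)
u=np.array([np.cos(np.radians(12.94)),np.sin(np.radians(12.94)),0])
print(A,B,A-B,"axis top",A-40.2*u,"axis side",B+40.2*u)
s=cv2.imread("pics/s2.png");o=cv2.resize(s[160:200,360:400],(600,600),interpolation=cv2.INTER_NEAREST)
cv2.imwrite("pics/pin2.png",cv2.convertScaleAbs(o,alpha=2.5,beta=-60))
E
```

```text
[ 550.73 -188.93   90.  ] [ 474.24 -206.59   90.  ] [76.49 17.66  0.  ] axis top [ 511.55 -197.93   90.  ] axis side [ 513.42 -197.59   90.  ]
```

View pics/pin2.png

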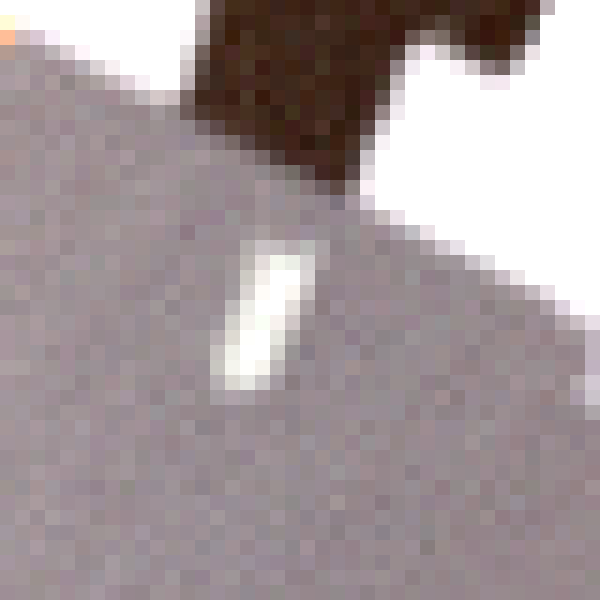

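```bash
python3 - <<'E'
from h import *
np.set_printoptions(precision=2,suppress=True)
p=onz("side",(378.2,177),38);q=onz("side",(376.1,184.3),12);print(p,q)
E
```

```text
[ 513.26 -198.23   38.  ] [ 514.19 -202.72   12.  ]
```

```bash

python3 -m handwheel '[{"travel":[0.8,-3,-15],"roll":0},{"travel":[0.8,-3,-28],"roll":0},{"travel":[0.8,-3,-36],"roll":0},{"travel":[0.8,-3,-38],"roll":0},{"travel":[0.8,-3,-38],"roll":0},{"travel":[0.8,-3,-38],"roll":0}]'; 
python3 -c "
from h import *
st()"
```

```text
t: 7.0
eef_pos: [512.9, -202.6, 45.9]
tcp_rot: [2.259, 1.57, -0.657]
ft_force: [-0.6, -0.0, -5.6]
opening: 0.525
t 7.00 tcp [ 512.9  -202.65   45.95] jaw -77.08 F [-0.64 -0.02 -5.56] M [ 0.018  0.035 -0.065] op 0.525 down [ 0. -0. -1.]
```

```bash

python3 -m handwheel '[{"travel":[0,0.5,-1.5],"roll":0},{"travel":[0,0.5,-3],"roll":0},{"travel":[0,0.5,-3],"roll":0}]'; 
python3 -m handwheel '[{"travel":[0,0,-0.7],"roll":0},{"travel":[0,0,-0.7],"roll":0}]'; 
python3 -m handwheel '[{"travel":[0,0,-0.7],"roll":0},{"travel":[0,0,-0.7],"roll":0}]'; 
python3 -c "
from h import *
st()"
```

```text
t: 7.3
eef_pos: [512.7, -202.1, 42.6]
tcp_rot: [1.622, 1.571, -1.294]
ft_force: [1.0, -1.1, -5.9]
opening: 0.524
t: 7.5
eef_pos: [512.7, -202.1, 41.9]
tcp_rot: [0.699, 1.571, -2.217]
ft_force: [0.5, -0.0, -5.0]
opening: 0.526
t: 7.7
eef_pos: [512.8, -202.2, 41.3]
tcp_rot: [2.093, 1.571, -0.823]
ft_force: [-0.3, -0.1, -5.1]
opening: 0.525
t 7.70 tcp [ 512.79 -202.18   41.3 ] jaw -77.08 F [-0.25 -0.14 -5.07] M [ 0.031  0.075 -0.016] op 0.525 down [ 0. -0. -1.]
```

```bash

python3 -m handwheel '[{"travel":[0,0,-0.6],"roll":0},{"travel":[0,0,-0.6],"roll":0}]'; 
python3 -c "
from h import *
st()"
python3 -m handwheel '[{"travel":[0,0,-0.6],"roll":0},{"travel":[0,0,-0.6],"roll":0}]'; 
python3 -c "
from h import *
st()"
```

```text
t: 7.9
eef_pos: [513.0, -202.3, 40.7]
tcp_rot: [2.294, 1.57, -0.622]
ft_force: [0.7, -1.1, -6.1]
opening: 0.525
t 7.90 tcp [ 512.97 -202.29   40.67] jaw -77.08 F [ 0.67 -1.13 -6.07] M [-0.171 -0.202  0.056] op 0.525 down [ 0.001 -0.    -1.   ]
t: 8.1
eef_pos: [513.0, -202.3, 40.1]
tcp_rot: [2.303, 1.57, -0.613]
ft_force: [1.4, -1.1, -5.8]
opening: 0.525
t 8.10 tcp [ 513.   -202.31   40.1 ] jaw -77.08 F [ 1.35 -1.07 -5.83] M [-0.22  -0.318  0.019] op 0.525 down [ 0.001 -0.    -1.   ]
```

The force is lateral only, (1.4, -1.1) N, with a matching moment and no extra vertical load. That means the pin is in the hole mouth and touching one side. I'll ease the block towards the push and continue down.

```bash

python3 -m handwheel '[{"travel":[0.5,-0.4,-0.4],"roll":0},{"travel":[0.5,-0.4,-0.8],"roll":0}]'; 
python3 -c "
from h import *
st()"
python3 -m handwheel '[{"travel":[0,0,-0.5],"roll":0},{"travel":[0,0,-1],"roll":0}]'; 
python3 -c "
from h import *
st()"
```

```text
t: 8.3
eef_pos: [513.1, -202.5, 39.2]
tcp_rot: [-0.503, 1.57, 2.864]
ft_force: [0.7, -1.4, -4.8]
opening: 0.523
t 8.30 tcp [ 513.1  -202.48   39.17] jaw -77.08 F [ 0.66 -1.41 -4.85] M [-0.067 -0.133 -0.008] op 0.523 down [-0.  0. -1.]
t: 8.5
eef_pos: [513.1, -202.5, 38.2]
tcp_rot: [-0.29, 1.571, 3.077]
ft_force: [1.4, -0.5, -5.8]
opening: 0.527
t 8.50 tcp [ 513.14 -202.49   38.16] jaw -77.08 F [ 1.44 -0.52 -5.78] M [-0.105 -0.047  0.021] op 0.527 down [-0.  0. -1.]
```

```bash

python3 -m handwheel '[{"travel":[0.2,-0.2,-1],"roll":0},{"travel":[0.2,-0.2,-2],"roll":0},{"travel":[0.2,-0.2,-3],"roll":0},{"travel":[0.2,-0.2,-4],"roll":0},{"travel":[0.2,-0.2,-5],"roll":0}]'; 
python3 -c "
from h import *
st()"
python3 -m handwheel '[{"travel":[0,0,-0.5],"roll":0},{"travel":[0,0,-1],"roll":0},{"travel":[0,0,-1],"roll":0}]'; 
python3 -c "
from h import *
st()"
```

```text
t: 9.0
eef_pos: [513.4, -202.7, 33.1]
tcp_rot: [-0.058, 1.571, -2.974]
ft_force: [1.4, 0.3, -6.1]
opening: 0.526
t 9.00 tcp [ 513.38 -202.71   33.14] jaw -77.08 F [ 1.39  0.32 -6.11] M [-0.016  0.013  0.04 ] op 0.526 down [-0. -0. -1.]
t: 9.3
eef_pos: [513.4, -202.7, 32.2]
tcp_rot: [0.389, 1.571, -2.527]
ft_force: [0.3, -0.1, -5.9]
opening: 0.522
t 9.30 tcp [ 513.41 -202.73   32.2 ] jaw -77.09 F [ 0.29 -0.12 -5.91] M [ 0.05   0.034 -0.019] op 0.522 down [-0. -0. -1.]
```

Moments are near zero, so the block is centred on the pin. The bush contact comes next.

```bash

for i in 1; do python3 -m handwheel '[{"travel":[0,0,-0.5],"roll":0},{"travel":[0,0,-1],"roll":0},{"travel":[0,0,-1],"roll":0}]'; done
python3 -c "
from h import *
st()"
python3 -m handwheel '[{"travel":[0,0,-0.5],"roll":0},{"travel":[0,0,-1],"roll":0},{"travel":[0,0,-1],"roll":0}]'
python3 -c "
from h import *
st()"
```

```text
t: 9.6
eef_pos: [513.5, -202.8, 31.5]
tcp_rot: [2.336, 1.57, -0.58]
ft_force: [-1.5, 0.3, -1.8]
opening: 0.523
t 9.60 tcp [ 513.53 -202.76   31.5 ] jaw -77.08 F [-1.53  0.26 -1.76] M [0.15  0.088 0.016] op 0.523 down [ 0. -0. -1.]
t: 9.9
eef_pos: [513.6, -202.8, 30.6]
tcp_rot: [2.334, 1.57, -0.583]
ft_force: [-0.5, 0.9, 4.4]
opening: 0.527
t 9.90 tcp [ 513.64 -202.81   30.61] jaw -77.08 F [-0.49  0.89  4.36] M [ 0.205  0.1   -0.007] op 0.527 down [ 0.001 -0.    -1.   ]
```

```bash

for i in 1; do python3 -m handwheel '[{"travel":[0,0,-0.5],"roll":0},{"travel":[0,0,-1],"roll":0},{"travel":[0,0,-1],"roll":0}]'; done
python3 -c "
from h import *
st()"
python3 -m handwheel '[{"travel":[0,0,-0.5],"roll":0},{"travel":[0,0,-1],"roll":0},{"travel":[0,0,-1],"roll":0}]'
python3 -c "
from h import *
st()"
```

```text
t: 10.2
eef_pos: [513.5, -202.9, 29.2]
tcp_rot: [2.11, 1.57, -0.806]
ft_force: [0.2, 0.1, 3.3]
opening: 0.524
t 10.20 tcp [ 513.55 -202.85   29.21] jaw -77.08 F [0.25 0.08 3.27] M [-0.017  0.039  0.035] op 0.524 down [ 0. -0. -1.]
t: 10.5
eef_pos: [513.5, -202.8, 28.2]
tcp_rot: [1.911, 1.571, -1.005]
ft_force: [0.0, -0.7, 2.4]
opening: 0.522
t 10.50 tcp [ 513.49 -202.78   28.17] jaw -77.08 F [ 0.03 -0.67  2.44] M [-0.089 -0.017  0.083] op 0.522 down [ 0. -0. -1.]
```

```bash

python3 -m handwheel '[{"travel":[0,0,-1],"roll":0},{"travel":[0,0,-2],"roll":0},{"travel":[0,0,-3],"roll":0},{"travel":[0,0,-3],"roll":0}]'
python3 -c "
from h import *
st()"
python3 -m handwheel '[{"travel":[0,0,-1],"roll":0},{"travel":[0,0,-2],"roll":0},{"travel":[0,0,-3],"roll":0},{"travel":[0,0,-3],"roll":0}]'
python3 -c "
from h import *
st()
t=optics.read_camera('top')[:,:,::-1];s=optics.read_camera('side')[:,:,::-1]
cv2.imwrite('pics/t3.png',t);cv2.imwrite('pics/s3.png',s)
cv2.imwrite('pics/a3.png',np.hstack([cv2.resize(t[200:300,302:402],(400,400),interpolation=cv2.INTER_CUBIC),cv2.resize(s[120:220,327:427],(400,400),interpolation=cv2.INTER_CUBIC)]))
"
```

```text
t: 10.9
eef_pos: [513.3, -202.7, 24.9]
tcp_rot: [-0.503, 1.57, 2.864]
ft_force: [0.2, -1.8, -0.6]
opening: 0.528
t 10.90 tcp [ 513.28 -202.68   24.9 ] jaw -77.08 F [ 0.24 -1.79 -0.64] M [-0.164 -0.057  0.011] op 0.528 down [-0.  0. -1.]
t: 11.3
eef_pos: [513.2, -202.6, 21.8]
tcp_rot: [-0.635, 1.57, 2.732]
ft_force: [0.8, -0.3, -5.2]
opening: 0.523
t 11.30 tcp [ 513.17 -202.58   21.76] jaw -77.08 F [ 0.79 -0.27 -5.23] M [ 0.037 -0.089 -0.053] op 0.523 down [-0.001  0.    -1.   ]
```

View pics/a3.png

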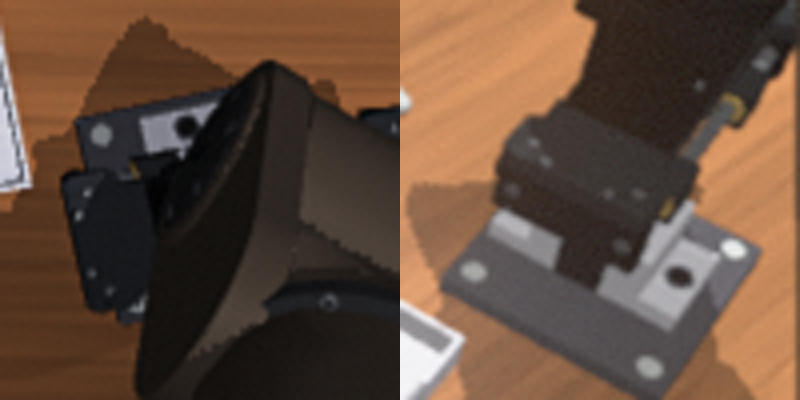

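The clip force has faded back to plain weight, so the bush is free after rising over 8 mm. About 6 mm remain to the plate.

```bash

python3 -m handwheel '[{"travel":[0,0,-1.5],"roll":0},{"travel":[0,0,-3],"roll":0},{"travel":[0,0,-4.5],"roll":0},{"travel":[0,0,-4.5],"roll":0},{"travel":[0,0,-4.5],"roll":0}]'
python3 -c "
from h import *
st()"
python3 -m handwheel '[{"travel":[0,0,-0.5],"roll":0},{"travel":[0,0,-0.5],"roll":0}]'
python3 -m handwheel '[{"travel":[0,0,-0.5],"roll":0},{"travel":[0,0,-0.5],"roll":0}]'
python3 -c "
from h import *
st()"
```

```text
t: 11.9
eef_pos: [513.4, -202.7, 17.7]
tcp_rot: [-0.045, 1.571, -2.961]
ft_force: [-0.4, 0.5, -5.1]
opening: 0.518
t 11.90 tcp [ 513.4  -202.71   17.7 ] jaw -77.08 F [-0.42  0.48 -5.11] M [-0.045  0.022 -0.038] op 0.518 down [-0. -0. -1.]
t: 12.1
eef_pos: [513.4, -202.8, 17.3]
tcp_rot: [1.618, 1.571, -1.299]
ft_force: [0.4, -0.5, -5.5]
opening: 0.525
t: 12.3
eef_pos: [513.4, -202.7, 16.7]
tcp_rot: [1.236, 1.571, -1.681]
ft_force: [0.3, 0.4, -5.1]
opening: 0.523
t 12.30 tcp [ 513.41 -202.73   16.73] jaw -77.08 F [ 0.28  0.36 -5.08] M [ 0.064 -0.028 -0.013] op 0.523 down [-0. -0. -1.]
```

```bash

python3 -m handwheel '[{"travel":[0,0,-0.5],"roll":0},{"travel":[0,0,-0.5],"roll":0}]'
python3 -m handwheel '[{"travel":[0,0,-0.4],"roll":0},{"travel":[0,0,-0.4],"roll":0}]'
python3 -c "
from h import *
st()"
python3 -m handwheel '[{"travel":[0,0,-0.4],"roll":0},{"travel":[0,0,-0.4],"roll":0}]'
python3 -c "
from h import *
st()"
```

```text
t: 12.5
eef_pos: [513.4, -202.7, 16.2]
tcp_rot: [0.412, 1.571, -2.504]
ft_force: [-0.1, -0.0, -3.8]
opening: 0.521
t: 12.7
eef_pos: [513.4, -202.7, 15.8]
tcp_rot: [0.686, 1.571, -2.23]
ft_force: [-0.3, 0.1, -4.8]
opening: 0.523
t 12.70 tcp [ 513.39 -202.73   15.82] jaw -77.08 F [-0.29  0.05 -4.8 ] M [ 0.07   0.012 -0.014] op 0.523 down [-0. -0. -1.]
t: 12.9
eef_pos: [513.5, -202.7, 15.6]
tcp_rot: [2.073, 1.571, -0.843]
ft_force: [-0.3, -0.2, -1.1]
opening: 0.525
t 12.90 tcp [ 513.46 -202.74   15.64] jaw -77.08 F [-0.31 -0.15 -1.08] M [ 0.081  0.137 -0.081] op 0.525 down [ 0. -0. -1.]
```

Plate contact came at TCP z of about 15.65, where I predicted it. One more light press, then release.

```bash

python3 -m handwheel '[{"travel":[0,0,-0.4],"roll":0},{"travel":[0,0,-0.4],"roll":0}]'
python3 -m handwheel '[{"travel":[0,0,-0.3],"roll":0},{"travel":[0,0,-0.3],"roll":0}]'
python3 -c "
from h import *
st()"
python3 -m handwheel '[{"travel":[0,0,0],"roll":0},{"travel":[0,0,0],"roll":0},{"travel":[0,0,0],"roll":0},{"travel":[0,0,0],"roll":0},{"travel":[0,0,0],"roll":0},{"travel":[0,0,0],"roll":0}]' -1
python3 -c "
from h import *
st()"
```

```text
t: 13.1
eef_pos: [513.5, -202.7, 15.6]
tcp_rot: [2.215, 1.57, -0.701]
ft_force: [-1.6, 1.6, 4.8]
opening: 0.523
t: 13.3
eef_pos: [513.5, -202.7, 15.6]
tcp_rot: [2.261, 1.57, -0.656]
ft_force: [-3.0, 1.2, 8.6]
opening: 0.524
t 13.30 tcp [ 513.47 -202.72   15.62] jaw -77.08 F [-2.97  1.22  8.59] M [0.37  0.659 0.006] op 0.524 down [ 0. -0. -1.]
t: 13.9
eef_pos: [513.5, -202.8, 14.7]
tcp_rot: [1.551, 1.571, -1.366]
ft_force: [0.8, 1.0, 0.4]
opening: 0.968
t 13.90 tcp [ 513.46 -202.77   14.71] jaw -77.08 F [0.79 0.97 0.35] M [ 0.005  0.044 -0.009] op 0.968 down [ 0. -0. -1.]
```

```bash

python3 -m handwheel '[{"travel":[0,0,20],"roll":0},{"travel":[0,0,60],"roll":0},{"travel":[0,0,100],"roll":0},{"travel":[0,0,120],"roll":0},{"travel":[-20,50,120],"roll":0},{"travel":[-40,100,120],"roll":0},{"travel":[-50,150,120],"roll":0},{"travel":[-50,150,120],"roll":0}]' -1
python3 -c "
from h import *
st()
t=optics.read_camera('top')[:,:,::-1];s=optics.read_camera('side')[:,:,::-1]
cv2.imwrite('pics/t4.png',t);cv2.imwrite('pics/s4.png',s)
cv2.imwrite('pics/a4.png',np.hstack([cv2.resize(t[210:290,312:392],(400,400),interpolation=cv2.INTER_CUBIC),cv2.resize(s[130:230,327:427],(400,400),interpolation=cv2.INTER_CUBIC)]))
"
```

```text
t: 14.7
eef_pos: [461.5, -49.3, 135.0]
tcp_rot: [-0.645, 1.57, 2.725]
ft_force: [-0.4, 0.1, -0.3]
opening: 0.997
t 14.70 tcp [461.52 -49.26 134.95] jaw -76.93 F [-0.35  0.12 -0.34] M [-0.011  0.001 -0.021] op 0.997 down [-0.001  0.001 -1.   ]
```

View pics/a4.png

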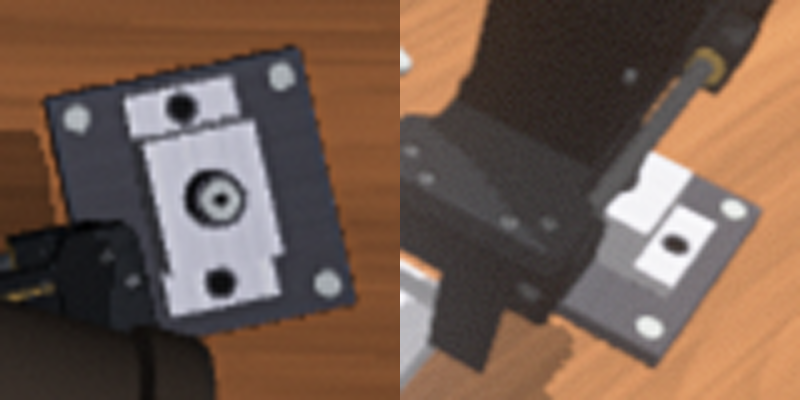

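```bash
python3 - <<'E'
from h import *
np.set_printoptions(precision=2,suppress=True)
f=lambda x,y:(312+(x+.5)/5-.5,210+(y+.5)/5-.5)
a,b=onz("top",f(182,108),22),onz("top",f(221,283),22)
print((a+b)/2,np.linalg.norm(a-b)); 
for z in(46,54,62): print(z,onz("top",f(220,198),z))
E
```

```text
[ 513.13 -201.72   22.  ] 80.23861008249239
46 [ 513.29 -204.7    46.  ]
54 [ 513.69 -202.9    54.  ]
62 [ 514.1  -201.09   62.  ]
```

The top view shows the block seated in the middle of the plate. The bush stands proud at z=62, which agrees with the foot-hole midpoint. I'm going back over it.

```bash

python3 -m handwheel '[{"travel":[20,-50,0],"roll":0},{"travel":[40,-100,0],"roll":0},{"travel":[52,-153,0],"roll":0},{"travel":[52,-153,0],"roll":0},{"travel":[52,-153.5,-30],"roll":0},{"travel":[52,-153.5,-60],"roll":0},{"travel":[52,-153.5,-60],"roll":0},{"travel":[52,-153.5,-60],"roll":0}]' -1
python3 -c "
from h import *
st()"
```

```text
t: 15.6
eef_pos: [515.4, -206.8, 74.9]
tcp_rot: [-0.632, 1.57, 2.734]
ft_force: [0.5, -0.0, 0.5]
opening: 1.0
t 15.60 tcp [ 515.4  -206.81   74.91] jaw -77.12 F [ 0.49 -0.03  0.46] M [ 0.036 -0.054  0.027] op 1.000 down [-0.001  0.    -1.   ]
```

```bash

python3 -m handwheel '[{"travel":[-1.9,4.1,0],"roll":0},{"travel":[-1.9,4.1,-10],"roll":0},{"travel":[-1.9,4.1,-18],"roll":0},{"travel":[-1.9,4.1,-23],"roll":0},{"travel":[-1.9,4.1,-23],"roll":0},{"travel":[-1.9,4.1,-23],"roll":0}]' -1
python3 -c "
from h import *
st()"
```

```text
t: 16.2
eef_pos: [513.6, -202.2, 51.7]
tcp_rot: [-0.363, 1.571, 3.004]
ft_force: [-0.8, 0.1, 0.0]
opening: 0.999
t 16.20 tcp [ 513.57 -202.15   51.66] jaw -77.08 F [-0.81  0.12  0.04] M [-0.002 -0.062  0.072] op 0.999 down [-0.  0. -1.]
```

```bash

python3 -m handwheel '[{"travel":[0,-0.5,-2],"roll":0},{"travel":[0,-0.5,-3.2],"roll":0},{"travel":[0,-0.5,-3.2],"roll":0},{"travel":[0,-0.5,-3.2],"roll":0}]' -1
python3 -c "
from h import *
st()"
```

```text
t: 16.6
eef_pos: [513.5, -202.6, 48.6]
tcp_rot: [1.426, 1.571, -1.49]
ft_force: [-0.4, -1.1, 0.2]
opening: 0.998
t 16.60 tcp [ 513.52 -202.63   48.61] jaw -77.08 F [-0.38 -1.12  0.16] M [0.023 0.029 0.019] op 0.998 down [ 0. -0. -1.]
```

```bash

python3 -m handwheel '[{"travel":[0,0,0],"roll":0},{"travel":[0,0,0],"roll":0},{"travel":[0,0,0],"roll":0},{"travel":[0,0,0],"roll":0},{"travel":[0,0,0],"roll":0},{"travel":[0,0,0],"roll":0},{"travel":[0,0,0],"roll":0},{"travel":[0,0,0],"roll":0}]' 1
python3 -m handwheel '[{"travel":[0,0,0],"roll":0},{"travel":[0,0,0],"roll":0},{"travel":[0,0,0],"roll":0},{"travel":[0,0,0],"roll":0}]' 1
python3 -c "
from h import *
st()"
```

```text
t: 17.4
eef_pos: [513.5, -202.6, 48.6]
tcp_rot: [1.568, 1.571, -1.348]
ft_force: [0.1, -0.7, -0.2]
opening: 0.388
t: 17.8
eef_pos: [513.5, -202.6, 48.5]
tcp_rot: [0.851, 1.571, -2.065]
ft_force: [-0.0, -0.8, 0.4]
opening: 0.244
t 17.80 tcp [ 513.49 -202.64   48.55] jaw -77.08 F [-0.02 -0.84  0.42] M [-0.009 -0.005  0.024] op 0.244 down [-0. -0. -1.]
```

```bash

python3 -m handwheel '[{"travel":[0,0,0],"roll":0},{"travel":[0,0,0],"roll":0}]' 1
python3 -m handwheel '[{"travel":[0,0,0.5],"roll":0},{"travel":[0,0,1],"roll":0},{"travel":[0,0,2],"roll":0},{"travel":[0,0,4],"roll":0}]' 1
python3 -c "
from h import *
st()"
```

```text
t: 18.0
eef_pos: [513.5, -202.7, 48.6]
tcp_rot: [1.431, 1.571, -1.485]
ft_force: [-0.5, -0.6, -0.5]
opening: 0.246
t: 18.4
eef_pos: [513.4, -202.6, 52.6]
tcp_rot: [-0.41, 1.571, 2.957]
ft_force: [-1.0, -0.0, 0.4]
opening: 0.242
t 18.40 tcp [ 513.45 -202.62   52.55] jaw -77.09 F [-1.   -0.03  0.37] M [0.034 0.013 0.005] op 0.242 down [-0.  0. -1.]
```

```bash

python3 -m handwheel '[{"travel":[0,0,5],"roll":0},{"travel":[0,0,12],"roll":0},{"travel":[0,0,25],"roll":0},{"travel":[0,0,40],"roll":0},{"travel":[0,0,50],"roll":0},{"travel":[0,0,50],"roll":0},{"travel":[0,0,50],"roll":0}]' 1
python3 -c "
from h import *
st()
t=optics.read_camera('top')[:,:,::-1];s=optics.read_camera('side')[:,:,::-1]
cv2.imwrite('pics/t5.png',t);cv2.imwrite('pics/s5.png',s)
cv2.imwrite('pics/a5.png',np.hstack([cv2.resize(t[200:300,302:402],(400,400),interpolation=cv2.INTER_CUBIC),cv2.resize(s[110:210,327:427],(400,400),interpolation=cv2.INTER_CUBIC)]))
"
```

```text
t: 19.1
eef_pos: [513.5, -202.6, 102.8]
tcp_rot: [2.267, 1.57, -0.649]
ft_force: [-0.4, 1.1, -0.3]
opening: 0.246
t 19.10 tcp [ 513.49 -202.61  102.76] jaw -77.08 F [-0.35  1.1  -0.26] M [0.002 0.03  0.028] op 0.246 down [ 0. -0. -1.]
```

View pics/a5.png

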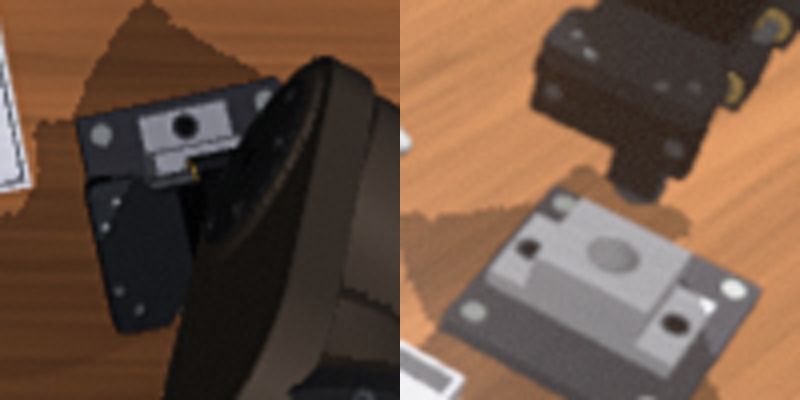

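The side view shows the bush sticking out below the fingertips near crop (637,190). The block stays flat with its recess open. On to the tray.

```bash

python3 -m handwheel '[{"travel":[8,25,0],"roll":0},{"travel":[18,57,0],"roll":0},{"travel":[30,95,0],"roll":0},{"travel":[42,132,0],"roll":0},{"travel":[52,162,0],"roll":0},{"travel":[57,177,0],"roll":0},{"travel":[57.5,179,0],"roll":0},{"travel":[57.5,179,0],"roll":0}]' 1
python3 -m handwheel '[{"travel":[0,0,-20],"roll":0},{"travel":[0,0,-45],"roll":0},{"travel":[0,0,-65],"roll":0},{"travel":[0,0,-75],"roll":0},{"travel":[0,0,-80],"roll":0},{"travel":[0,0,-80],"roll":0},{"travel":[0,0,-80],"roll":0}]' 1
python3 -c "
from h import *
st()
t=optics.read_camera('top')[:,:,::-1];s=optics.read_camera('side')[:,:,::-1]
cv2.imwrite('pics/t6.png',t);cv2.imwrite('pics/s6.png',s)
cv2.imwrite('pics/a6.png',np.hstack([cv2.resize(t[172:272,224:324],(400,400),interpolation=cv2.INTER_CUBIC),cv2.resize(s[150:270,230:350],(400,400),interpolation=cv2.INTER_CUBIC)]))
"
```

```text
t: 20.0
eef_pos: [570.8, -24.0, 102.2]
tcp_rot: [-0.022, 1.57, -2.938]
ft_force: [-1.0, -0.2, 0.2]
opening: 0.244
t: 20.7
eef_pos: [571.4, -24.0, 23.3]
tcp_rot: [2.659, 1.57, -0.257]
ft_force: [0.4, 0.6, -0.5]
opening: 0.241
t 20.70 tcp [571.38 -24.    23.29] jaw -77.1 F [ 0.43  0.56 -0.53] M [0.015 0.011 0.015] op 0.241 down [ 0.001 -0.    -1.   ]
```

View pics/a6.png

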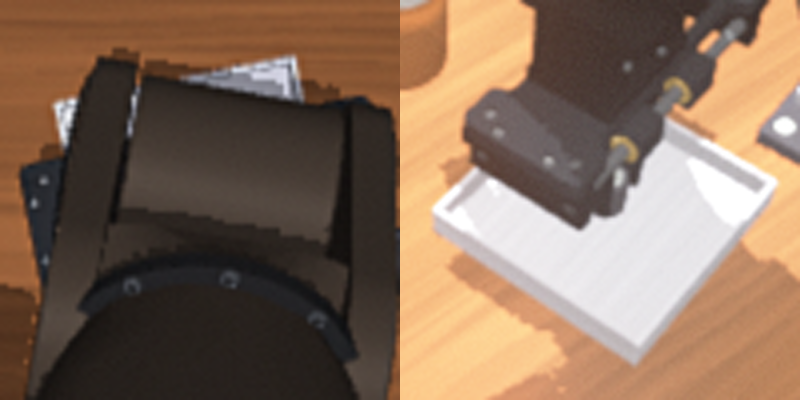

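The gripper is over the middle of the tray. I'll lower it slowly until contact.

```bash

python3 -m handwheel '[{"travel":[0,0,-3],"roll":0},{"travel":[0,0,-6],"roll":0},{"travel":[0,0,-8],"roll":0},{"travel":[0,0,-8],"roll":0},{"travel":[0,0,-8],"roll":0}]' 1
python3 -m handwheel '[{"travel":[0,0,-0.5],"roll":0},{"travel":[0,0,-0.5],"roll":0}]' 1
python3 -m handwheel '[{"travel":[0,0,-0.5],"roll":0},{"travel":[0,0,-0.5],"roll":0}]' 1
python3 -m handwheel '[{"travel":[0,0,-0.4],"roll":0},{"travel":[0,0,-0.4],"roll":0}]' 1
python3 -c "
from h import *
st()"
```

```text
t: 21.3
eef_pos: [571.0, -23.6, 14.5]
tcp_rot: [0.009, 1.571, -2.907]
ft_force: [0.1, 0.4, -0.1]
opening: 0.247
t: 21.5
eef_pos: [571.1, -23.6, 14.1]
tcp_rot: [2.128, 1.571, -0.788]
ft_force: [-0.1, -0.0, -0.0]
opening: 0.246
t: 21.7
eef_pos: [571.1, -23.6, 13.6]
tcp_rot: [2.06, 1.571, -0.857]
ft_force: [-0.1, -0.4, -0.9]
opening: 0.242
t: 21.9
eef_pos: [571.1, -23.6, 13.6]
tcp_rot: [2.567, 1.57, -0.349]
ft_force: [-2.0, 0.6, 4.9]
opening: 0.245
t 21.90 tcp [571.13 -23.65  13.58] jaw -77.08 F [-2.02  0.63  4.87] M [ 0.097  0.234 -0.006] op 0.245 down [ 0. -0. -1.]
```

Contact came at z=13.58, against a predicted 13.5, with about 5 N. Releasing.

```bash

python3 -m handwheel '[{"travel":[0,0,0.3],"roll":0},{"travel":[0,0,0.3],"roll":0}]' 1
python3 -m handwheel '[{"travel":[0,0,0],"roll":0},{"travel":[0,0,0],"roll":0},{"travel":[0,0,0],"roll":0},{"travel":[0,0,0],"roll":0},{"travel":[0,0,0],"roll":0}]' 0.1
python3 -m handwheel '[{"travel":[0,0,10],"roll":0},{"travel":[0,0,30],"roll":0},{"travel":[0,0,70],"roll":0},{"travel":[0,0,110],"roll":0},{"travel":[0,0,150],"roll":0},{"travel":[-50,50,160],"roll":0},{"travel":[-90,90,160],"roll":0},{"travel":[-90,130,160],"roll":0}]' 0.1
python3 -m handwheel '[{"travel":[0,50,0],"roll":0},{"travel":[0,100,0],"roll":0},{"travel":[0,150,0],"roll":0},{"travel":[0,200,0],"roll":0},{"travel":[0,200,0],"roll":0},{"travel":[0,200,0],"roll":0}]' 0.1
python3 -c "
from h import *
st()
t=optics.read_camera('top')[:,:,::-1];s=optics.read_camera('side')[:,:,::-1]
cv2.imwrite('pics/t7.png',t);cv2.imwrite('pics/s7.png',s)
cv2.imwrite('pics/a7.png',np.hstack([cv2.resize(t[172:292,224:404],(540,360),interpolation=cv2.INTER_CUBIC)]))
cv2.imwrite('pics/b7.png',np.hstack([cv2.resize(s[120:270,230:430],(800,600),interpolation=cv2.INTER_CUBIC)]))
"
```

```text
t: 22.1
eef_pos: [571.1, -23.6, 13.6]
tcp_rot: [2.471, 1.571, -0.446]
ft_force: [-0.7, 0.2, 3.0]
opening: 0.243
t: 22.6
eef_pos: [571.0, -23.6, 13.4]
tcp_rot: [0.639, 1.571, -2.277]
ft_force: [0.0, -0.3, 0.1]
opening: 0.447
t: 23.4
eef_pos: [482.5, 94.4, 174.5]
tcp_rot: [2.518, 1.57, -0.4]
ft_force: [1.1, 0.4, -0.4]
opening: 0.452
t: 24.0
eef_pos: [484.5, 294.9, 173.5]
tcp_rot: [1.117, 1.571, -1.797]
ft_force: [-0.3, 0.2, -0.1]
opening: 0.452
t 24.00 tcp [484.47 294.9  173.53] jaw -76.95 F [-0.25  0.2  -0.1 ] M [0.006 0.045 0.032] op 0.452 down [-0. -0. -1.]
```

View pics/a7.png

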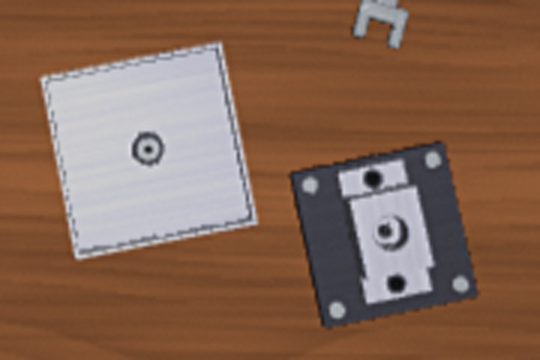

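View pics/b7.png

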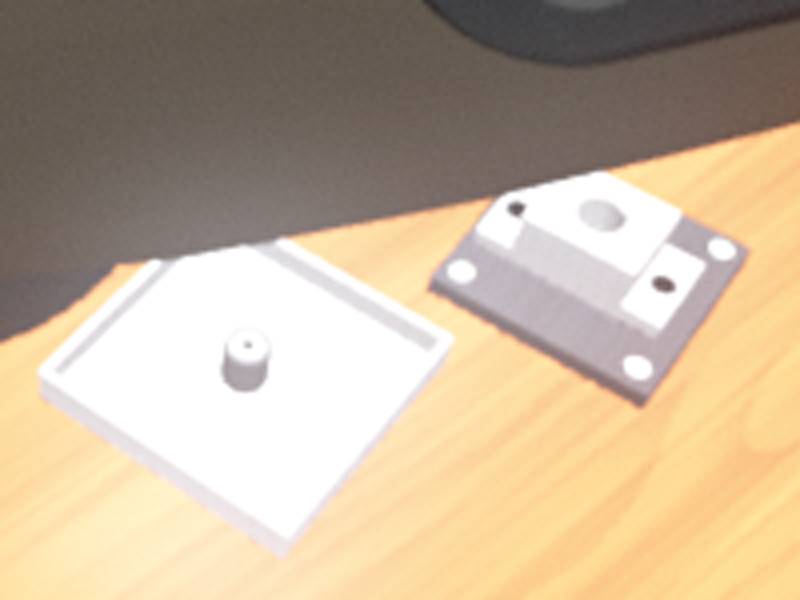

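View pics/t7.png

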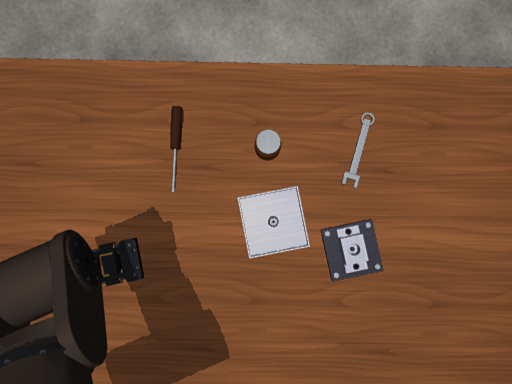

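The bush stands upright mid-tray, at top-view pixel (273,222). The block sits flat on the plate with an empty recess at (354,250). The screwdriver, jar and wrench are at the same pixels as at the start. Handing in.

```bash
python3 -c "
from h import *
print(job.job_done()); st()"
```

```text
the job is handed in; nothing more can be done
None
the job is handed in; nothing more can be done
```

The job is handed in at about 24 s of the 72 s allowed. The block sits on the stand's plate, and the bush stands upright near the middle of the tray.

- **Finding the pin:** I gripped the block across its 50 mm sides and located the pin to within a millimetre or two from the camera images. I felt it enter the access hole as a light sideways push of about 1.5 N and shifted about 0.5 mm to centre on it.
- **Pressing down:** The clips resisted with about 10 N, and that force disappeared once the bush had risen. The block met the plate at the predicted height, with about 14 N on the stand at most in my readings, against the 45 N limit.
- **Moving the bush:** I let go of the block, gripped the 16 mm of bush standing proud and lifted it out. I lowered it until it touched the tray floor at about 5 N, then opened the gripper.

**Last checks:** Both cameras show the bush upright in the tray and the block on the plate with its recess empty. The top camera shows the screwdriver, jar and wrench where they started. The arm was clear of everything.

**Disagreements:** The two cameras differed by up to 2 mm when locating things. The gripper read about 23 mm on the 24 mm bush, though it held and lifted normally. No other check failed. Forces were read only at the end of each short move, so a brief higher peak would not have shown.

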